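# Turn over the tube clamp half and close the clamp

## Task

The bare metal tube is held to its mounting strip by two block clamps, and one of them still lacks its upper half. Two loose halves lie upside down in the kit tray: take the one whose groove fits the tube, turn it over and seat it on the open lower half, fully down over the tube, its sides in line with the lower half so that the bolt holes meet. Leave the other half and the brass fitting lying in the tray.

Things in the scene. Friction and masses are not known exactly. Their poses are not given: they have to be found in the camera images.
- fit_half: the loose clamp half that fits the tube: grey plastic block 60 mm long (x), 32 wide (y), 30 high (z), 55 g; a half-round groove 26.6 mm wide runs along y across its z = 30 mm face; bolt holes at x = +-22.5. Origin: centre of the flat face opposite, on which it lies; z points out of the grooved face (up at the start, down when seated). Same turned half round about z. It stands steadily on its sides
- fit_half_face (a point): centre of the grooved face of fit_half, z = 30 mm in its frame, in the plane that meets the lower half; same axes as fit_half
- small_half: the other loose clamp half, the same 60 x 32 x 30 mm grey block lying groove up in the tray, but with a narrow groove 13.6 mm wide and 6.8 mm deep for a thinner tube; same origin and axes as fit_half. To be left there
- brass_union: a brass tube fitting 22 x 52 x 20 mm lying in the tray (long axis y); origin under its centre. To be left there
- kit_tray: fixed shallow steel tray 180 mm (x) by 230 mm (y), walls 16 mm high; origin under its centre, inner floor 2 mm above that (3 mm below the main work surface). The halves lie in its middle, about 100 mm apart in y, either one at either place, with 40 mm or more free beyond their ends; a cover plate, two bolts (14 mm high at most) and the fitting lie along its y ends
- tube_rack: the fixed mounting strip, 76 mm (x) by 272 mm (y), 8 mm thick, with the bare steel tube, 25 mm in diameter, lying along its y axis, tube axis 38 mm above the strip's underside; a nut of 36 mm diameter at the tube's +y end. Origin under the strip's centre, on the work surface
- lower_half: the fixed lower half of the open clamp, the same block as fit_half, groove up (z up), the tube in its groove; length along x, tube along y. It stands 60 mm from the strip's centre, at either end; origin under its centre on the strip, 8 mm above the work surface
- seat (a point): centre of the lower half's upper (split) face, 30 mm above lower_half's origin and on the tube's axis, 38 mm above the work surface; axes as lower_half. fit_half_face comes to lie here, the groove having 0.8 mm of play round the tube
- closed_clamp: the other clamp, complete: 60 x 32 mm, 65 mm high with its steel cover plate, and two bolt heads up to 69 mm above its origin (77 mm above the work surface), 120 mm along the tube from the open one; fixed. Origin under its centre
Things that resemble listed ones, but are neither listed nor needed, are in the scene too. Leave any purple look-alike of the fit_half alone.

How it is judged:
By the outcome, as a careful person would: the job done as asked, in the order asked, and still so for the second after the job is handed in, with the robot touching nothing.
It also fails if it takes over 58 s, if anything falls off the work surface, if the arm or the gripper's body presses on something with over 40 N, if the wrist force passes 120 N, or if a joint passes its speed limit or range.

## Robot

A 7-joint arm with a two-finger parallel gripper is mounted at the origin on the work surface; the furniture and walls round the work are solid. World frame = base frame: x ahead of the robot, y to its left, z up, the work surface at z = 0. Lengths are in m, angles in rad, forces in N, time in s.
With the tool pointing down it reaches from about 0.425 to 0.8 m from the base axis. Payload 8.3 kg.
Tool frame: the origin (TCP) lies midway between the tips of the shut fingers; the grasp point (between the pads) lies 19 mm behind it; z points along the fingers, y is the line along which they close (so a half turn about z gives the same grasp; the last joint's range is limited). The gripper opens to 85 mm and grips with 20 to 120 N. Pads are 22 mm wide; open, the fingers measure 114 mm over their backs; the gripper's body (76 mm by 85 mm) begins 54 mm behind the grasp point. The pads swing forward as they close: fully open they stand 13 mm farther back than shut.
Start: joints at [-1.241, 0.383, 0.016, 1.37, -0.006, 1.388, -0.046], TCP at [0.239, 0.577, 0.231] pointing down, gripper open.
Joint ranges: [-2.95, 2.95], [-0.25, 2.06], [-1.52, 1.56], [0.18, 2.33], [-1.44, 4.58], [0.02, 2.06], [-3.01, 3.01]. Speed limits (rad/s): [2.39, 2.39, 3.01, 3.01, 3.14, 3.14, 3.14].

## Interface

Orientations are given as a 3x3 rotation matrix whose columns are the frame's x, y, z axes.
In Python, from bench import status, cams, order gives the robot as it stands.
- The arm moves only by the shell command python3 -m handwheel 'ROWS'. ROWS is JSON, one flat list of numbers, 7 for each row, row after row: the shift along the tool's x, y, z in m, then the turn, a rotation vector about the tool's x, y, z in degrees, then the opening in per cent of the stroke, from 0 (shut) to 100 (fully open). In form: [dx, dy, dz, wx, wy, wz, fingers, dx, dy, dz, wx, wy, wz, fingers, ...]. A call has 1 to 12 rows; each row is the pose to reach, as a shift and turn from the pose commanded when the call began, along the tool's axes at that moment; what a row does not reach only later rows make up. A row lasts 1/12 s, in which the tool goes at most 41.7 mm and 7.16 degrees, less where a joint would pass 70% of its speed; a pose out of reach is approached as far as the arm can. A call with a gripper value outside its range is refused whole. The fingers move at their own pace and stop on an object; the grip force is fixed at half the most. Time passes only in rows, so rows that repeat a pose let the fingers close. It gives the time, the measured TCP pose, the force, the opening and the grip force at its end, in the units of the state.
- status.state(): the state, without advancing time (a new reading comes with each control period).
- cams.capture(name): name is "scene" or "top" or "wrist"; returns a dict with "frame" (420x560x3 uint8, red, green, blue), "intrinsics" (3x3 intrinsics, pixels), "world_to_cam" (4x4, takes a point from world to camera coordinates). Camera axes: x right, y down, z forward; pixel columns grow to the right and rows downward; lengths in m; the calibration is good to about 2 mm. A picture is of the moment at which its call begins. There is no depth.
- order.sign_off(): hands the job in; it is judged then, once.
Trained networks look in the newest picture that a camera, given by its name, has taken for a name from the list of things; names that differ only in an ending like _2 or _b are one class to them, and where a whole thing is asked for, a point or a joint stands for the part that bears it (a point fixed in the world has none). Each returns a list of dicts, best first, with "score" (0 to 1); they miss things now and then, are a little off and sometimes report something else, mostly with a low value. They report only what shows in the picture. A call takes as long as a camera call. They do not tell look-alikes from the thing itself.
- cams.search_frame(camera, target): "position" ([column, row] as shares, 0 to 1, of the picture: columns of its width, rows of its height, amid what is visible of it).
The state is a dict: "time_s": time; "qpos": joint angles; "joint_vel": joint speeds; "joint_efforts": joint torques, N m; "tcp_pos": TCP position; "tool_rot": TCP orientation; "ft_force": force on the tool from outside, world axes, zero at the start; "wrist_torque": the same for the moment, N m; "grip_width": finger opening in m; "finger_force": force on a finger pad.
Only numpy, scipy, OpenCV 4.12 (cv2) and the standard library are available. Lean on these libraries where they do the work, as an engineer would, in place of code of your own. Each camera call takes 0.05 s, during which the arm holds its last target. There are 200 camera calls.

## Working session

There is one attempt and no reset: what is moved stays moved. The work goes in short steps, Python scripts to look and compute and a shell command to move; the robot and the scene stay as the last step left them, time stands still between calls to the robot, and variables do not carry over. Pictures are saved under pics/ and viewed, at most 11 in all, crops included, and the job is handed in when it is done.

```bash
mkdir -p pics; ls
cat > h.py <<'E'
import numpy as np, cv2
from bench import status,cams,order
def ray(c,uv,z):
    K=np.array(c["intrinsics"]);T=np.array(c["world_to_cam"]);R=T[:3,:3];o=-R.T@T[:3,3]
    d=R.T@np.linalg.solve(K,[uv[0],uv[1],1]);return o+d*(z-o[2])/d[2]
def proj(c,p):
    T=np.array(c["world_to_cam"]);q=np.array(c["intrinsics"])@(T[:3,:3]@p+T[:3,3]);return q[:2]/q[2]
def save(c,n,s=1,crop=None):
    f=c["frame"][:,:,::-1]
    if crop: f=f[crop[1]:crop[3],crop[0]:crop[2]]
    cv2.imwrite("pics/"+n,cv2.resize(f,None,fx=s,fy=s,interpolation=cv2.INTER_CUBIC))
E
python3 - <<'E'
from h import *
s=status.state()
for k in s: print(k,np.round(s[k],4).tolist())
zs=dict(fit_half=.027,small_half=.027,brass_union=.015,lower_half=.038,closed_clamp=.075,kit_tray=0,tube_rack=.03)
for n in ("top","scene"):
    c=cams.capture(n); save(c,n+"0.png",1.4)
    for k,z in zs.items():
        for d in cams.search_frame(n,k)[:3]:
            uv=np.array(d["position"])*[560,420]; print(n,k,round(d["score"],2),uv.round(0),ray(c,uv,z).round(3))
E
```

```text
pics
time_s 0.0
qpos [-1.2408, 0.3842, 0.0164, 1.3712, -0.0063, 1.3882, -0.0465]
joint_vel [-0.0006, -0.0008, 0.0008, 0.0011, 0.0017, -0.0003, 0.0007]
joint_efforts [0.0014, -62.7606, 0.8448, -37.1826, 0.0164, 0.0143, -0.0001]
tcp_pos [0.2391, 0.5769, 0.2303]
tool_rot [[-0.9238, 0.3828, -0.0007], [0.3828, 0.9238, -0.0019], [-0.0001, -0.002, -1.0]]
ft_force [-0.0026, -0.2212, 0.3972]
wrist_torque [-0.0314, 0.0581, 0.0423]
finger_force 0.0
grip_width 0.0853
top fit_half 0.82 [164. 232.] [0.457 0.396 0.027]
top fit_half 0.74 [283. 212.] [0.509 0.138 0.027]
top small_half 0.85 [211. 238.] [0.448 0.293 0.027]
top small_half 0.59 [236. 215.] [0.498 0.24  0.027]
top brass_union 0.71 [234. 219.] [0.492 0.247 0.015]
top lower_half 0.82 [354. 222.] [ 0.489 -0.016  0.038]
top closed_clamp 0.73 [412. 220.] [ 0.49  -0.132  0.075]
top kit_tray 0.68 [187. 239.] [0.446 0.352 0.   ]
top tube_rack 0.79 [375. 219.] [ 0.497 -0.066  0.03 ]
scene fit_half 0.87 [289. 228.] [0.496 0.127 0.027]
scene fit_half 0.77 [212. 183.] [0.442 0.364 0.027]
scene fit_half 0.27 [330. 275.] [ 0.482 -0.023  0.027]
scene small_half 0.98 [230. 202.] [0.441 0.28  0.027]
scene small_half 0.16 [223. 195.] [0.441 0.311 0.027]
scene lower_half 0.54 [331. 277.] [ 0.473 -0.033  0.038]
scene closed_clamp 0.6 [383. 306.] [ 0.485 -0.151  0.075]
scene closed_clamp 0.25 [331. 274.] [ 0.46  -0.04   0.075]
scene kit_tray 0.9 [221. 194.] [0.45  0.338 0.   ]
scene kit_tray 0.47 [331. 278.] [ 0.49 -0.02  0.  ]
scene tube_rack 0.84 [356. 297.] [ 0.483 -0.093  0.03 ]
```

View pics/top0.png

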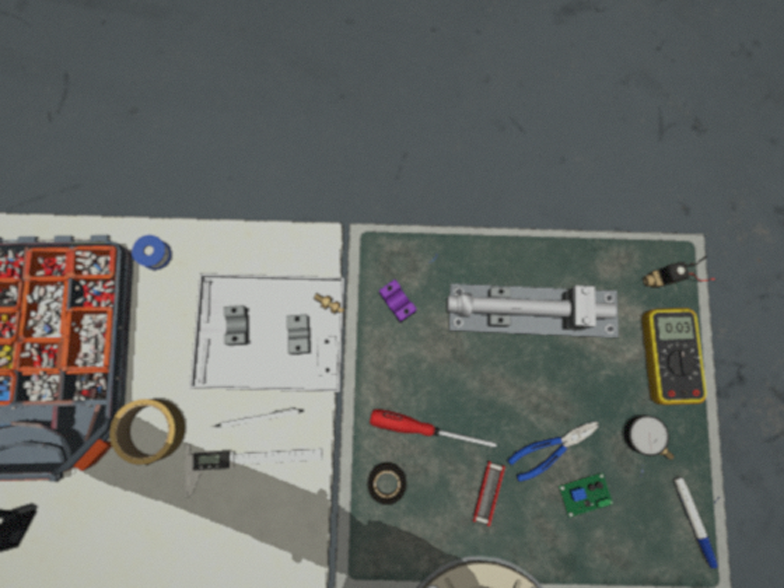

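View pics/scene0.png

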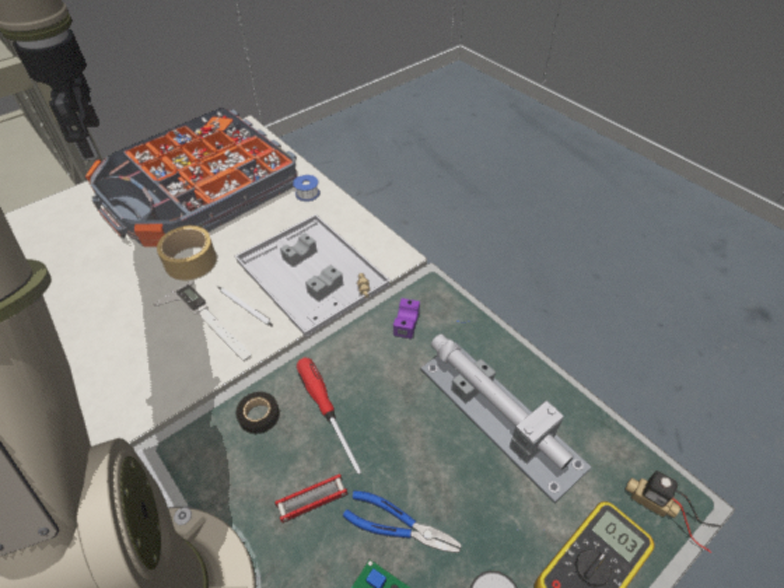

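The top view shows the tray at about (187,239), with two grey halves at (164,232) and (211,238). The purple decoy is at (283,212), the open lower half at (354,222) and the closed clamp at (412,220). The left half looks to have the wide groove, and I'll check that from above.

```bash
cat >> h.py <<'E'
from scipy.spatial.transform import Rotation as Ro
def Rt(lean,yaw=0):  # tool y=+x world, tool x=+y; lean>0: body toward +y (deg, about world x, negative sense)
    R0=np.array([[0,1,0],[1,0,0],[0,0,-1.]])
    return Ro.from_euler('z',yaw,degrees=True).as_matrix()@Ro.from_euler('x',-lean,degrees=True).as_matrix()@R0
def delta(p,R,base=None):
    s=status.state(); P,Q=base or (np.array(s["tcp_pos"]),np.array(s["tool_rot"]))
    print("d",(Q.T@(np.array(p)-P)).round(4).tolist(),Ro.from_matrix(Q.T@R).as_rotvec(degrees=True).round(1).tolist())
    return (np.array(p),R)
E
python3 -c "
from h import *
delta([.43,.34,.28],Rt(0))"
```

```text
d [-0.2671, -0.1463, -0.0487] [-0.0, 0.0, 67.5]
```

```bash
python3 -m handwheel '[-0.08,-0.044,-0.049,0,0,20,100, -0.267,-0.146,-0.049,0,0,67.5,100, -0.267,-0.146,-0.049,0,0,67.5,100, -0.267,-0.146,-0.049,0,0,67.5,100, -0.267,-0.146,-0.049,0,0,67.5,100, -0.267,-0.146,-0.049,0,0,67.5,100, -0.267,-0.146,-0.049,0,0,67.5,100, -0.267,-0.146,-0.049,0,0,67.5,100, -0.267,-0.146,-0.049,0,0,67.5,100, -0.267,-0.146,-0.049,0,0,67.5,100, -0.267,-0.146,-0.049,0,0,67.5,100, -0.267,-0.146,-0.049,0,0,67.5,100]'
python3 - <<'E'
from h import *
s=status.state();print(np.round(s["tcp_pos"],3),np.round(s["qpos"],2),np.round(s["tool_rot"],3).tolist())
c=cams.capture("wrist");save(c,"w1.png",1.4)
for k,z in dict(fit_half=.027,small_half=.027).items():
    for d in cams.search_frame("wrist",k)[:3]:
        uv=np.array(d["position"])*[560,420]; print(k,round(d["score"],2),uv.round(0),ray(c,uv,z).round(4))
E
```

```text
time_s: 1.8
tcp_pos: [0.4298, 0.3405, 0.2803]
tool_rot: [[-0.003, 1.0, -0.0], [1.0, 0.003, 0.0], [0.0, -0.0, -1.0]]
ft_force: [-0.0, -0.2, 0.2]
grip_width: 0.0853
finger_force: 0.0
[0.43  0.341 0.28 ] [-0.99  0.2   0.32  1.51 -0.06  1.44 -0.67] [[-0.003, 1.0, -0.0], [1.0, 0.003, 0.0], [0.0, -0.0, -1.0]]
fit_half 0.85 [307. 135.] [0.4561 0.3899 0.027 ]
fit_half 0.75 [336. 312.] [0.5027 0.1487 0.027 ]
small_half 0.75 [299. 214.] [0.4485 0.2923 0.027 ]
```

View pics/w1.png

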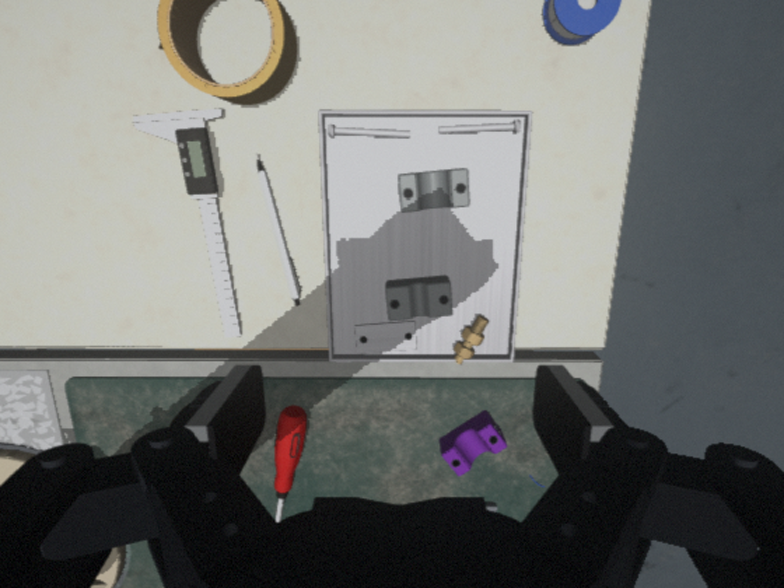

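The wrist view shows the wide-groove half, fit_half, at about (434,189) of 784, farther from the rack. Its yaw is about +4°. The narrow one is at (419,297) and the cover plate below it. I'll check where the camera is mounted, then test sideways lean in free space.

Run:
```python
from h import *
c=cams.capture("wrist");s=status.state()
T=np.array(c["world_to_cam"]);o=-T[:3,:3].T@T[:3,3];Q=np.array(s["tool_rot"])
print("cam in tool",(Q.T@(o-s["tcp_pos"])).round(3),"dir",(Q.T@T[2,:3]).round(2))
P=np.array([[399,174],[468,168],[469,206],[401,211]])/1.4
X=np.array([ray(c,p,.027)[:2] for p in P]);print(X.round(4),X.mean(0).round(4))
delta([.459,.34,.2],Rt(-45,4))
```

```text
cam in tool [ 0.068  0.    -0.144] dir [-0.27 -0.    0.96]
[[0.4299 0.4029]
 [0.4882 0.408 ]
 [0.4904 0.3764]
 [0.4317 0.3719]] [0.46   0.3898]
d [-0.0007, 0.0293, 0.0802] [1.5, 45.0, -3.7]
```

```bash
python3 -m handwheel '[0,0.029,0.08,1.5,45,-3.7,100, 0,0.029,0.08,1.5,45,-3.7,100, 0,0.029,0.08,1.5,45,-3.7,100, 0,0.029,0.08,1.5,45,-3.7,100, 0,0.029,0.08,1.5,45,-3.7,100, 0,0.029,0.08,1.5,45,-3.7,100, 0,0.029,0.08,1.5,45,-3.7,100, 0,0.029,0.08,1.5,45,-3.7,100, 0,0.029,0.08,1.5,45,-3.7,100, 0,0.029,0.08,1.5,45,-3.7,100]'
python3 - <<'E'
from h import *
s=status.state();print(np.round(s["qpos"],2))
delta([.459,.34,.2],Rt(-45,4.5))
delta([.459,.34,.2],Rt(45,4.5))
E
```

```text
time_s: 2.83
tcp_pos: [0.4588, 0.3413, 0.2009]
tool_rot: [[-0.05, 0.998, -0.048], [0.706, 0.07, 0.705], [0.706, 0.001, -0.708]]
ft_force: [-0.2, 0.8, 0.3]
grip_width: 0.0851
finger_force: 0.0
[-0.55  0.2   0.34  1.94 -0.98  1.12  0.35]
d [-0.0016, 0.0001, -0.0003] [0.4, 0.1, -0.3]
d [-0.0016, 0.0001, -0.0003] [0.1, -89.9, -0.5]
```

```bash
python3 -m handwheel '[0,0,0,0,-86,0,100, 0,0,0,0,-86,0,100, 0,0,0,0,-86,0,100, 0,0,0,0,-86,0,100, 0,0,0,0,-86,0,100, 0,0,0,0,-86,0,100, 0,0,0,0,-86,0,100, 0,0,0,0,-86,0,100, 0,0,0,0,-86,0,100, 0,0,0,0,-86,0,100, 0,0,0,0,-86,0,100, 0,0,0,0,-86,0,100]'
python3 - <<'E'
from h import *
s=status.state();print(np.round(s["qpos"],2))
delta([.459,.34,.2],Rt(45,4.5))
E
```

```text
time_s: 3.83
tcp_pos: [0.4585, 0.3442, 0.2022]
tool_rot: [[-0.051, 0.997, 0.052], [0.752, 0.073, -0.655], [-0.657, 0.006, -0.754]]
ft_force: [0.6, -0.2, 0.1]
grip_width: 0.0854
finger_force: 0.0
[-1.18  0.7   0.36  1.2   0.28  1.78 -0.77]
d [-0.0017, 0.0002, 0.0044] [0.0, -3.9, -0.5]
```

Run:
```python
from h import *
b=delta([.460,.325,.078],Rt(-45,4.5))
delta([.460,.395,.008],Rt(-45,4.5),b)
```

```text
d [0.0671, -0.0006, 0.1063] [0.4, 86.1, -0.3]
d [-0.0002, 0.0055, 0.0988] [0.0, 0.0, 0.0]
```

```bash
python3 -m handwheel '[0,0,0,0,21,0,100, 0,0,0,0,43,0,100, 0,0,0,0,43,0,100, 0.01,-0.006,0.02,0,86,0,100, 0.067,-0.006,0.106,0.4,86,0,100, 0.067,-0.006,0.106,0.4,86,0,100, 0.067,-0.006,0.106,0.4,86,0,100, 0.067,-0.006,0.106,0.4,86,0,100, 0.067,-0.006,0.106,0.4,86,0,100, 0.067,-0.006,0.106,0.4,86,0,100, 0.067,-0.006,0.106,0.4,86,0,100, 0.067,-0.006,0.106,0.4,86,0,100]'
python3 - <<'E'
from h import *
delta([.460,.325,.078],Rt(-45,4.5))
E
```

```text
time_s: 4.83
tcp_pos: [0.4557, 0.323, 0.0789]
tool_rot: [[-0.052, 0.998, -0.048], [0.726, 0.07, 0.684], [0.686, 0.001, -0.728]]
ft_force: [0.6, 1.8, -0.7]
grip_width: 0.0855
finger_force: 0.0
d [0.0006, 0.0044, 0.0019] [0.4, 1.7, -0.3]
```

```bash
python3 -m handwheel '[0,0.004,0.002,0,1,0,100, 0,0.004,0.002,0,1,0,100]'
python3 - <<'E'
from h import *
c=cams.capture("wrist");save(c,"w2.png",1.4)
for d in cams.search_frame("wrist","fit_half")[:2]: print(d)
print([proj(c,np.array([.46,.39,.027])).round(0)*1.4])
delta([.460,.395,.008],Rt(-45,4.5))
E
```

```text
time_s: 5.0
tcp_pos: [0.4587, 0.3219, 0.0737]
tool_rot: [[-0.041, 0.998, -0.053], [0.72, 0.066, 0.691], [0.693, -0.009, -0.721]]
ft_force: [0.1, 0.1, -0.2]
grip_width: 0.0854
finger_force: 0.0
{'position': [0.5195, 0.5], 'score': 0.6}
[array([410.2, 274.4])]
d [0.0042, 0.0077, 0.097] [-0.0, 1.2, -0.6]
```

View pics/w2.png

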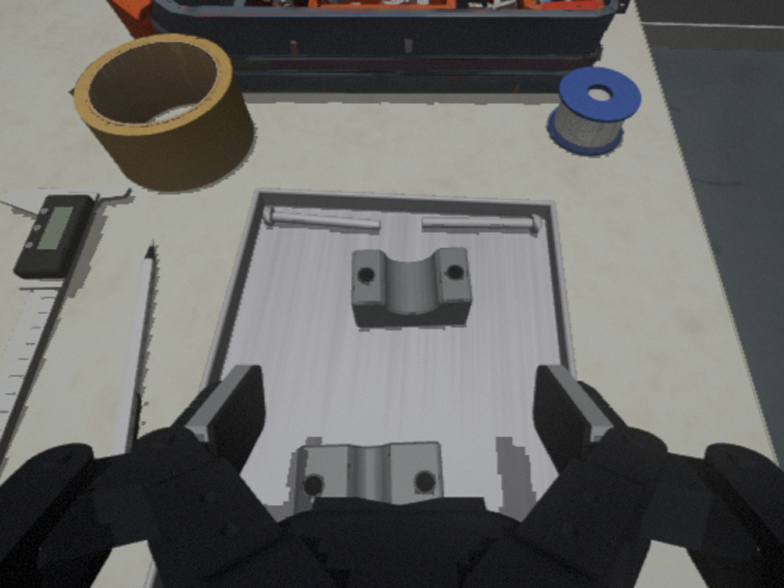

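The close view has the block's grooved face centred at about (411,276), against a predicted (410,274), so the estimate holds. Next is the approach and grip.

```bash
python3 -m handwheel '[0.002,0.004,0.03,0,1.2,-0.6,100, 0.004,0.008,0.06,0,1.2,-0.6,100, 0.004,0.008,0.08,0,1.2,-0.6,100, 0.004,0.008,0.09,0,1.2,-0.6,100, 0.004,0.008,0.096,0,1.2,-0.6,100, 0.004,0.008,0.096,0,1.2,-0.6,100, 0.004,0.008,0.096,0,1.2,-0.6,100, 0.004,0.008,0.096,0,1.2,-0.6,80]'
python3 -m handwheel '[0,0,0,0,0,0,50, 0,0,0,0,0,0,50, 0,0,0,0,0,0,30, 0,0,0,0,0,0,30, 0,0,0,0,0,0,30, 0,0,0,0,0,0,30, 0,0,0,0,0,0,30]'
```

```text
time_s: 5.77
tcp_pos: [0.4618, 0.3922, 0.0093]
tool_rot: [[-0.055, 0.997, -0.052], [0.703, 0.075, 0.707], [0.709, 0.002, -0.705]]
ft_force: [0.8, -0.8, 0.3]
grip_width: 0.0758
finger_force: 0.0
time_s: 6.35
tcp_pos: [0.462, 0.3919, 0.0095]
tool_rot: [[-0.054, 0.997, -0.051], [0.703, 0.075, 0.708], [0.71, 0.002, -0.705]]
ft_force: [-0.7, -3.8, 5.8]
grip_width: 0.0587
finger_force: 64.8
```

```bash
python3 -m handwheel '[0.014,0,-0.014,0,0,0,30, 0.028,0,-0.028,0,0,0,30, 0.05,0,-0.05,0,0,0,30, 0.05,0,-0.05,0,-45,0,30, 0.05,0,-0.05,0,-45,0,30, 0.05,0,-0.05,0,-45,0,30, 0.05,0,-0.05,0,-45,0,30, 0.05,0,-0.05,0,-45,0,30, 0.05,0,-0.05,0,-45,0,30, 0.05,0,-0.05,0,-45,0,30, 0.05,0,-0.05,0,-45,0,30, 0.05,0,-0.05,0,-45,0,30]'
python3 -m handwheel '[0,0,0,0,-45,0,30, 0,0,0,0,-45,0,30, 0,0,0,0,-45,0,30, 0,0,0,0,-45,0,30, 0,0,0,0,-45,0,30, 0,0,0,0,-45,0,30, 0,0,0,0,-45,0,30, 0,0,0,0,-45,0,30, 0,0,0,0,-45,0,30]'
python3 - <<'E'
from h import *
s=status.state();print(np.round(s["qpos"],2),s["grip_width"])
c=cams.capture("scene");save(c,"s1.png",4,(150,120,320,260))
delta([.462,.3875,.011],Rt(45,4.2))
E
```

```text
time_s: 7.35
tcp_pos: [0.4599, 0.3937, 0.0787]
tool_rot: [[-0.079, 0.997, -0.0], [0.997, 0.079, 0.004], [0.004, 0.0, -1.0]]
ft_force: [-0.3, -0.1, -0.3]
grip_width: 0.0588
finger_force: 64.5
time_s: 8.1
tcp_pos: [0.4619, 0.3903, 0.0781]
tool_rot: [[-0.053, 0.997, 0.051], [0.708, 0.073, -0.703], [-0.705, -0.001, -0.71]]
ft_force: [0.6, -1.2, 0.0]
grip_width: 0.0587
finger_force: 64.5
[-1.22  0.95  0.42  1.1   0.18  1.72 -0.82] 0.05865170743674509
d [0.0463, -0.0008, 0.0506] [-0.0, -0.3, -0.1]
```

View pics/s1.png

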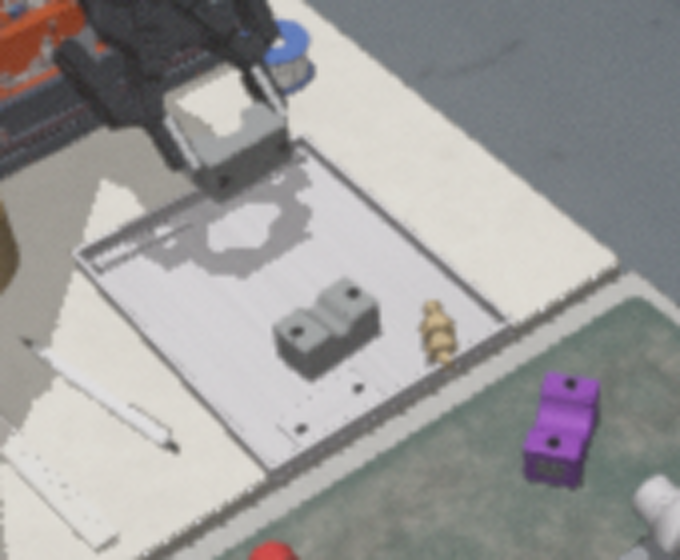

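The scene crop shows the half held with its groove toward +y, clear of the tray's other items. Next I set it down on its side, gently at the end.

```bash
python3 -m handwheel '[0.015,0,0.016,0,0,0,30, 0.03,-0.001,0.033,0,0,0,30, 0.037,-0.001,0.041,0,0,0,30, 0.041,-0.001,0.045,0,0,0,30, 0.0435,-0.001,0.0475,0,0,0,30, 0.0445,-0.001,0.049,0,0,0,30, 0.0445,-0.001,0.049,0,0,0,30, 0.0445,-0.001,0.049,0,0,0,30]'
```

```text
time_s: 8.82
tcp_pos: [0.4605, 0.3898, 0.0139]
tool_rot: [[-0.053, 0.997, 0.055], [0.708, 0.076, -0.702], [-0.704, 0.002, -0.71]]
ft_force: [-0.4, 0.5, -0.9]
grip_width: 0.0585
finger_force: 64.6
```

```bash
python3 -m handwheel '[0.0007,0,0.0007,0,0,0,30, 0.0014,0,0.0014,0,0,0,30, 0.0014,0,0.0014,0,0,0,30, 0.0014,0,0.0014,0,0,0,30]';python3 -m handwheel '[0.0007,0,0.0007,0,0,0,30, 0.0007,0,0.0007,0,0,0,30, 0.0007,0,0.0007,0,0,0,30]'
```

```text
time_s: 9.15
tcp_pos: [0.4603, 0.3899, 0.0117]
tool_rot: [[-0.053, 0.997, 0.055], [0.708, 0.077, -0.702], [-0.705, 0.002, -0.71]]
ft_force: [-0.7, 1.6, 5.1]
grip_width: 0.0587
finger_force: 65.0
time_s: 9.4
tcp_pos: [0.4603, 0.3899, 0.0117]
tool_rot: [[-0.053, 0.997, 0.055], [0.707, 0.076, -0.703], [-0.705, 0.002, -0.709]]
ft_force: [-1.9, 1.3, 10.6]
grip_width: 0.0586
finger_force: 65.5
```

```bash
python3 -m handwheel '[0,0,0,0,0,0,60, 0,0,0,0,0,0,100, 0,0,0,0,0,0,100, 0,0,0,0,0,0,100, 0,0,0,0,0,0,100, 0,0,-0.02,0,0,0,100, 0,0,-0.05,0,0,0,100, 0,0,-0.09,0,0,0,100, 0,0,-0.11,0,10,0,100, 0,0,-0.11,0,20,0,100]'
python3 - <<'E'
from h import *
c=cams.capture("scene")
b=delta([.461,.42,.14],Rt(0,4.4))
b=delta([.460,.325,.08],Rt(-45,4.4),b)
E
```

```text
time_s: 10.23
tcp_pos: [0.4522, 0.4734, 0.0855]
tool_rot: [[-0.072, 0.996, 0.043], [0.861, 0.084, -0.502], [-0.504, 0.0, -0.864]]
ft_force: [2.6, -0.0, 1.5]
grip_width: 0.0856
finger_force: 0.0
d [-0.0654, 0.0012, -0.0204] [0.3, 29.7, -0.3]
d [-0.0946, -0.0083, 0.06] [-0.0, 45.0, 0.0]
```

```bash
python3 -m handwheel '[-0.03,0,-0.01,0,8,0,100, -0.065,0.001,-0.02,0.3,30,0,100, -0.065,0.001,-0.02,0.3,30,0,100, -0.065,0.001,-0.02,0.3,30,0,100, -0.065,0.001,-0.02,0.3,30,0,100, -0.065,0.001,-0.02,0.3,30,0,100]'
python3 -m handwheel '[-0.03,-0.003,0.0,0,8,0,100, -0.06,-0.006,0.02,0,18,0,100, -0.095,-0.008,0.06,0,45,0,100, -0.095,-0.008,0.06,0,45,0,100, -0.095,-0.008,0.06,0,45,0,100, -0.095,-0.008,0.06,0,45,0,100, -0.095,-0.008,0.06,0,45,0,100, -0.095,-0.008,0.06,0,45,0,100, -0.095,-0.008,0.06,0,45,0,100]'
python3 - <<'E'
from h import *
c=cams.capture("wrist");save(c,"w3.png",1.4)
for d in cams.search_frame("wrist","fit_half")[:2]: print(np.array(d["position"])*[784,588],d["score"])
ya=np.radians(4.4);ux=np.array([np.cos(ya),np.sin(ya)]);uy=np.array([-ux[1],ux[0]])
for a,b in((-30,-15),(30,-15),(30,15),(-30,15)):
    q=np.array([.4605,.3925])+(a*ux+b*uy)/1000; print((proj(c,np.array([*q,.029]))*1.4).round(0))
delta([.4605,.3955,.010],Rt(-45,4.4))
E
```

```text
time_s: 10.78
tcp_pos: [0.4608, 0.4168, 0.1396]
tool_rot: [[-0.068, 0.998, -0.003], [0.998, 0.068, -0.008], [-0.008, -0.003, -1.0]]
ft_force: [0.1, 0.2, 0.5]
grip_width: 0.0854
finger_force: 0.0
time_s: 11.53
tcp_pos: [0.457, 0.3237, 0.0769]
tool_rot: [[-0.044, 0.997, -0.058], [0.714, 0.073, 0.696], [0.699, -0.011, -0.715]]
ft_force: [-0.4, 0.4, -0.2]
grip_width: 0.0855
finger_force: 0.0
[411.9136 294.294 ] 0.66
[356. 302.]
[477. 301.]
[472. 251.]
[359. 252.]
d [0.0006, 0.0096, 0.097] [-0.3, 0.6, -0.2]
```

View pics/w3.png

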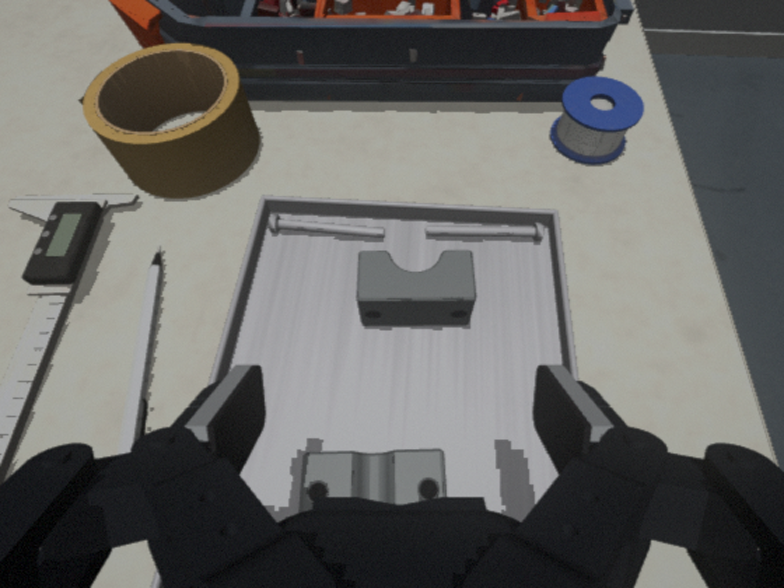

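The half stands on its side with its groove to +y. The top face corners at (358,252) to (475,300) match the prediction. Now the second grip.

```bash
python3 -m handwheel '[0,0.005,0.03,0,0.6,0,100, 0,0.01,0.06,0,0.6,0,100, 0.001,0.01,0.08,0,0.6,0,100, 0.001,0.01,0.09,0,0.6,0,100, 0.001,0.01,0.097,0,0.6,0,100, 0.001,0.01,0.097,0,0.6,0,100, 0.001,0.01,0.097,0,0.6,0,100, 0.001,0.01,0.097,0,0.6,0,80]'
python3 -m handwheel '[0,0,0,0,0,0,50, 0,0,0,0,0,0,50, 0,0,0,0,0,0,30, 0,0,0,0,0,0,30, 0,0,0,0,0,0,30, 0,0,0,0,0,0,30, 0,0,0,0,0,0,30]'
```

```text
time_s: 12.3
tcp_pos: [0.4629, 0.394, 0.0115]
tool_rot: [[-0.05, 0.997, -0.054], [0.704, 0.074, 0.706], [0.708, -0.003, -0.706]]
ft_force: [0.6, 0.6, -0.2]
grip_width: 0.0753
finger_force: 0.0
time_s: 12.88
tcp_pos: [0.4632, 0.3937, 0.0117]
tool_rot: [[-0.05, 0.997, -0.054], [0.704, 0.073, 0.707], [0.709, -0.003, -0.706]]
ft_force: [-1.6, -3.7, 7.1]
grip_width: 0.059
finger_force: 64.8
```

```bash
python3 -m handwheel '[0.014,0,-0.014,0,0,0,30, 0.04,0,-0.04,0,0,0,30, 0.07,0,-0.07,0,0,0,30, 0.12,0,-0.12,0,-45,0,30, 0.12,0,-0.12,0,-45,0,30, 0.12,0,-0.12,0,-45,0,30, 0.12,0,-0.12,0,-45,0,30, 0.12,0,-0.12,0,-45,0,30, 0.12,0,-0.12,0,-45,0,30, 0.12,0,-0.12,0,-45,0,30, 0.12,0,-0.12,0,-45,0,30]'
python3 - <<'E'
from h import *
delta([.485,.06,.23],Rt(0,0))
E
```

```text
time_s: 13.8
tcp_pos: [0.4599, 0.3994, 0.1807]
tool_rot: [[-0.083, 0.997, -0.003], [0.997, 0.083, -0.003], [-0.003, -0.004, -1.0]]
ft_force: [-1.6, 1.4, -1.1]
grip_width: 0.0586
finger_force: 64.4
d [-0.3405, -0.0032, -0.0483] [-0.2, 0.2, 4.7]
```

```bash
python3 -m handwheel '[-0.03,0,-0.02,0,0,2,30, -0.34,-0.003,-0.048,0,0,4.7,30, -0.34,-0.003,-0.048,0,0,4.7,30, -0.34,-0.003,-0.048,0,0,4.7,30, -0.34,-0.003,-0.048,0,0,4.7,30, -0.34,-0.003,-0.048,0,0,4.7,30, -0.34,-0.003,-0.048,0,0,4.7,30, -0.34,-0.003,-0.048,0,0,4.7,30, -0.34,-0.003,-0.048,0,0,4.7,30, -0.34,-0.003,-0.048,0,0,4.7,30, -0.34,-0.003,-0.048,0,0,4.7,30, -0.34,-0.003,-0.048,0,0,4.7,30]'
python3 - <<'E'
from h import *
s=status.state();print(np.round(s["qpos"],2),s["grip_width"])
c=cams.capture("wrist");save(c,"w4.png",1.4)
for k,z in dict(lower_half=.038,closed_clamp=.075,tube_rack=.03).items():
    for d in cams.search_frame("wrist",k)[:2]:
        uv=np.array(d["position"])*[560,420]; print(k,round(d["score"],2),uv.round(0)*1.4,ray(c,uv,z).round(4))
E
```

```text
time_s: 14.8
tcp_pos: [0.4851, 0.0556, 0.2275]
tool_rot: [[0.007, 1.0, -0.005], [1.0, -0.007, 0.002], [0.002, -0.005, -1.0]]
ft_force: [-0.8, 0.3, -0.4]
grip_width: 0.0584
finger_force: 64.5
[-0.6   0.09  0.45  1.75 -0.04  1.31 -0.14] 0.05836048428954002
lower_half 0.57 [393.4 338.8] [ 0.48   -0.0062  0.038 ]
tube_rack 0.94 [414.4 313.6] [0.4965 0.0123 0.03  ]
tube_rack 0.66 [393.4 375.2] [ 0.4794 -0.0407  0.03  ]
```

View pics/w4.png

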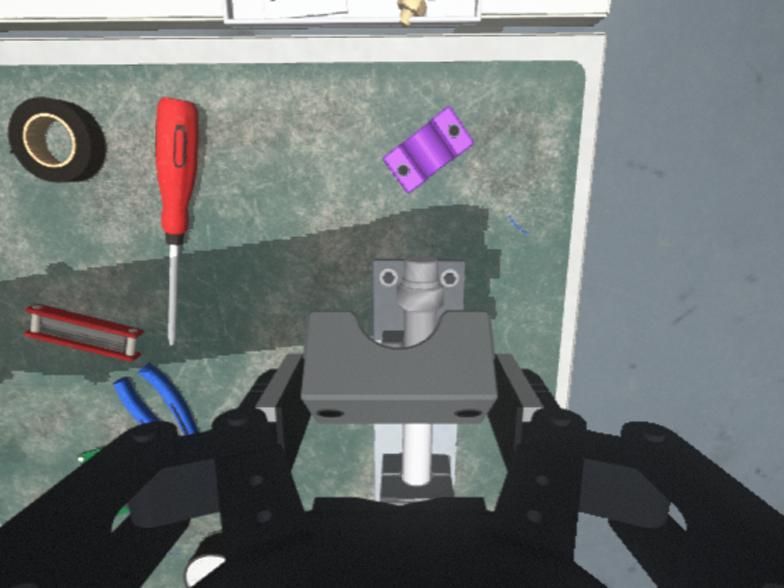

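The held half sits square in the fingers, groove to +y, but it hides the lower half. I'll move along −y for a clear look.

```bash
python3 -m handwheel '[-0.04,0,0,0,0,0,30, -0.14,0.01,0,0,0,0,30, -0.14,0.01,0,0,0,0,30, -0.14,0.01,0,0,0,0,30, -0.14,0.01,0,0,0,0,30, -0.14,0.01,0,0,0,0,30, -0.14,0.01,0,0,0,0,30, -0.14,0.01,0,0,0,0,30]'
python3 - <<'E'
from h import *
c=cams.capture("wrist");save(c,"w5.png",3,(180,80,440,270))
import pickle;pickle.dump(c,open("w5.pkl","wb"))
for k,z in dict(lower_half=.038).items():
    for d in cams.search_frame("wrist",k)[:2]:
        uv=np.array(d["position"])*[560,420]; print(k,round(d["score"],2),uv.round(0),ray(c,uv,z).round(4))
E
```

```text
time_s: 15.67
tcp_pos: [0.4945, -0.0832, 0.2272]
tool_rot: [[0.004, 1.0, -0.005], [1.0, -0.004, 0.002], [0.002, -0.005, -1.0]]
ft_force: [-0.1, -0.2, 0.4]
grip_width: 0.0584
finger_force: 64.5
lower_half 0.72 [304. 130.] [ 0.5135 -0.0254  0.038 ]
lower_half 0.68 [283. 269.] [ 0.491  -0.1769  0.038 ]
```

View pics/w5.png

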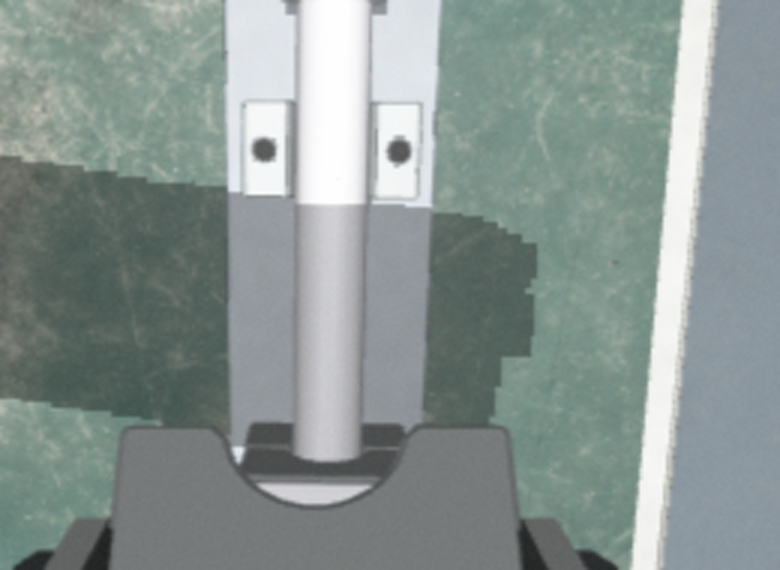

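The crop shows the open lower half's split face from (244,102) to (420,199), with bolt holes at (264,150) and (400,151).

Run:
```python
from h import *
import pickle;c=pickle.load(open("w5.pkl","rb"))
P=np.array([[244,102],[422,103],[419,198],[245,196],[264,150],[400,151]])/3+[180,80]
X=np.array([ray(c,p,.038)[:2] for p in P]);print(X.round(4),X[:4].mean(0),X[4:].mean(0))
print([np.degrees(np.arctan2(*(X[i]-X[j])[::-1])).round(1) for i,j in((1,0),(2,3),(5,4))])
# held block in view: top face corners (side face) approx at crop (118,430),(510,430)
for p in ((118,430),(510,430)): print(ray(c,np.array(p)/3+[180,80],.23).round(4))
d=cams.search_frame
```

```text
[[ 0.4708 -0.0098]
 [ 0.5295 -0.0103]
 [ 0.5292 -0.0411]
 [ 0.4705 -0.0403]
 [ 0.4771 -0.0252]
 [ 0.5225 -0.0257]] [ 0.49999904 -0.02538542] [ 0.49983713 -0.02543421]
[np.float64(-0.5), np.float64(-0.9), np.float64(-0.6)]
[ 0.4647 -0.0611  0.23  ]
[ 0.5247 -0.0612  0.23  ]
```

Run:
```python
from h import *
delta([.500,-.026,.12],Rt(45,-.6))
```

```text
d [0.0575, 0.0058, 0.1074] [-0.1, -45.1, 0.4]
```

```bash
python3 -m handwheel '[0.02,0.002,0.02,0,-7,0,30, 0.04,0.004,0.05,0,-14,0,30, 0.0575,0.006,0.107,0,-45,0.4,30, 0.0575,0.006,0.107,0,-45,0.4,30, 0.0575,0.006,0.107,0,-45,0.4,30, 0.0575,0.006,0.107,0,-45,0.4,30, 0.0575,0.006,0.107,0,-45,0.4,30, 0.0575,0.006,0.107,0,-45,0.4,30, 0.0575,0.006,0.107,0,-45,0.4,30, 0.0575,0.006,0.107,0,-45,0.4,30, 0.0575,0.006,0.107,0,-45,0.4,30]'
python3 - <<'E'
from h import *
s=status.state();print(np.round(s["qpos"],2),s["grip_width"])
b=delta([.500,-.0262,.068],Rt(45,-.6))
delta([.500,-.0262,.0523],Rt(45,-.6))
c=cams.capture("scene");save(c,"s2.png",4,(260,180,450,320))
E
```

```text
time_s: 16.68
tcp_pos: [0.5006, -0.0294, 0.1216]
tool_rot: [[0.013, 1.0, -0.012], [0.71, -0.017, -0.704], [-0.704, 0.0, -0.71]]
ft_force: [0.4, -0.3, -0.5]
grip_width: 0.0588
finger_force: 64.6
[-0.86  0.47  0.48  1.83  0.52  1.28 -0.66] 0.05880666943371959
d [0.04, -0.0007, 0.0359] [-0.3, -0.3, -0.3]
d [0.0511, -0.0007, 0.047] [-0.3, -0.3, -0.3]
```

View pics/s2.png

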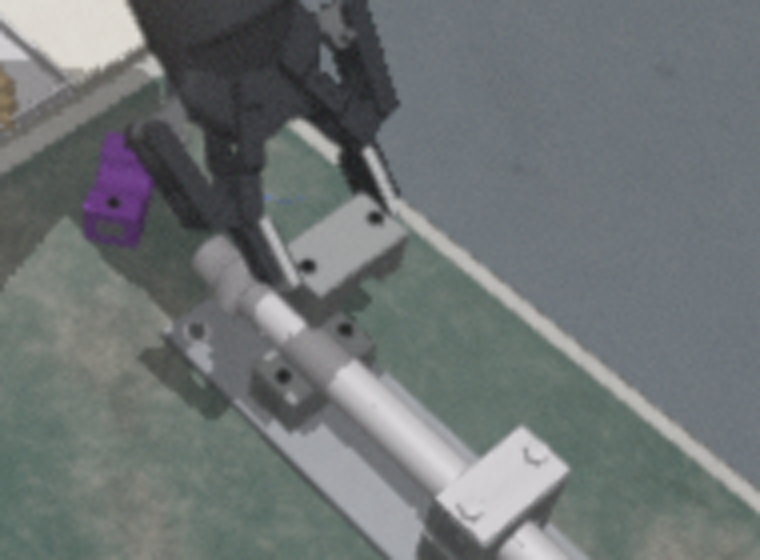

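The half is now inverted, flat face up, square above the open lower half. Now I lower it.

```bash
python3 -m handwheel '[0.01,-0.0007,0.008,-0.3,-0.3,-0.3,30, 0.022,-0.0007,0.018,-0.3,-0.3,-0.3,30, 0.033,-0.0007,0.029,-0.3,-0.3,-0.3,30, 0.04,-0.0007,0.036,-0.3,-0.3,-0.3,30, 0.042,-0.0007,0.038,-0.3,-0.3,-0.3,30, 0.044,-0.0007,0.04,-0.3,-0.3,-0.3,30, 0.046,-0.0007,0.042,-0.3,-0.3,-0.3,30, 0.0475,-0.0007,0.0435,-0.3,-0.3,-0.3,30, 0.049,-0.0007,0.045,-0.3,-0.3,-0.3,30, 0.049,-0.0007,0.045,-0.3,-0.3,-0.3,30, 0.049,-0.0007,0.045,-0.3,-0.3,-0.3,30]'
```

```text
time_s: 17.65
tcp_pos: [0.4997, -0.0246, 0.0542]
tool_rot: [[0.003, 1.0, -0.005], [0.705, -0.006, -0.71], [-0.71, -0.002, -0.705]]
ft_force: [-0.2, 0.6, -0.1]
grip_width: 0.0583
finger_force: 64.6
```

```bash
python3 -m handwheel '[-0.001,0,0.001,0,0,0,30, 0,0,0.002,0,0,0,30, 0.0003,0,0.0025,0,0,0,30, 0.0003,0,0.0025,0,0,0,30, 0.0003,0,0.0025,0,0,0,30]'
python3 -m handwheel '[0.0007,0,0.0007,0,0,0,30, 0.0007,0,0.0007,0,0,0,30, 0.0007,0,0.0007,0,0,0,30]'
python3 - <<'E'
from h import *
c=cams.capture("wrist");save(c,"w6.png",1.4)
c=cams.capture("top");cv2.imwrite("pics/t6.png",c["frame"][:,:,::-1])
E
```

```text
time_s: 18.07
tcp_pos: [0.4998, -0.0261, 0.054]
tool_rot: [[0.004, 1.0, -0.006], [0.703, -0.007, -0.711], [-0.711, -0.001, -0.703]]
ft_force: [-6.6, 5.2, 20.2]
grip_width: 0.0583
finger_force: 66.6
time_s: 18.32
tcp_pos: [0.4998, -0.0261, 0.0539]
tool_rot: [[0.004, 1.0, -0.006], [0.703, -0.007, -0.711], [-0.711, -0.001, -0.703]]
ft_force: [-9.5, 8.2, 29.2]
grip_width: 0.0582
finger_force: 67.6
```

View pics/w6.png

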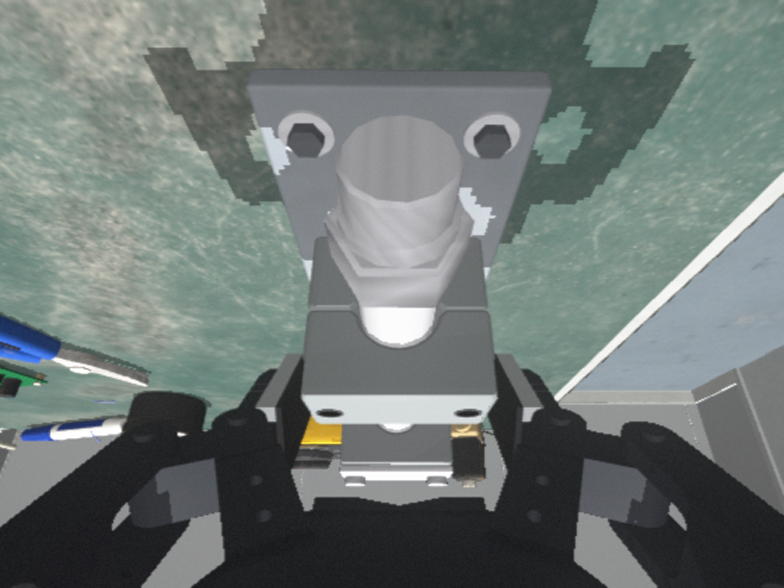

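Run:
```python
from h import *
c=cams.capture("wrist")
def pr(n,x,y,z): print(n,(proj(c,np.array([x,y,z]))*1.4).round(0))
for z in (.008,.038,.068):
  for x in (.47,.53): pr(("y+",x,z),x,-.0095,z)
for z in (.008,.038):
  for x in (.47,.53): pr(("y+ -13mm",x,z),x,-.0225,z)
for x in (.47,.53): pr(("top back",x),x,-.0415,.068)
for x in (.462,.538): 
  for z in (0,.008):pr(("strip end",x,z),x,.0505,z)
```

```text
('y+', 0.47, 0.008) [316. 233.]
('y+', 0.53, 0.008) [481. 232.]
('y+', 0.47, 0.038) [308. 306.]
('y+', 0.53, 0.038) [489. 306.]
('y+', 0.47, 0.068) [298. 395.]
('y+', 0.53, 0.068) [499. 395.]
('y+ -13mm', 0.47, 0.008) [321. 253.]
('y+ -13mm', 0.53, 0.008) [476. 252.]
('y+ -13mm', 0.47, 0.038) [314. 323.]
('y+ -13mm', 0.53, 0.038) [483. 323.]
('top back', 0.47) [316. 421.]
('top back', 0.53) [482. 421.]
('strip end', 0.462, 0) [248.  66.]
('strip end', 0.462, 0.008) [243.  86.]
('strip end', 0.538, 0) [546.  64.]
('strip end', 0.538, 0.008) [551.  85.]
```

```bash
cat > e.py <<'E'
from h import *
c=cams.capture("wrist"); g=cv2.cvtColor(c["frame"],cv2.COLOR_RGB2GRAY).astype(int); f=c["frame"].astype(int)
sat=f.max(2)-f.min(2)
for r in range(206,286,6):
    print(r,"L",[int(v) for v in g[r,210:236]],"R",[int(v) for v in g[r,336:362]])
print("col 236",[int(v) for v in g[210:232,236]]); print("col 335",[int(v) for v in g[210:232,335]])
E
python3 e.py
```

```text
206 L [150, 149, 149, 148, 146, 140, 144, 145, 144, 139, 128, 108, 104, 106, 107, 106, 109, 110, 110, 108, 110, 106, 112, 111, 111, 110] R [110, 106, 109, 108, 107, 108, 109, 108, 107, 103, 103, 128, 139, 140, 138, 139, 141, 142, 145, 152, 158, 163, 159, 150, 146, 143]
212 L [144, 139, 139, 140, 142, 140, 140, 143, 141, 136, 115, 100, 103, 107, 109, 109, 106, 109, 110, 111, 111, 112, 109, 111, 109, 113] R [107, 109, 108, 108, 108, 109, 111, 109, 110, 107, 101, 114, 134, 141, 140, 140, 135, 139, 137, 133, 134, 136, 137, 136, 135, 137]
218 L [136, 136, 136, 137, 137, 137, 135, 137, 136, 132, 119, 122, 128, 128, 124, 124, 144, 152, 152, 152, 153, 154, 150, 154, 153, 152] R [113, 113, 110, 112, 110, 111, 112, 111, 112, 115, 111, 109, 124, 135, 139, 139, 141, 140, 144, 141, 140, 139, 135, 136, 132, 135]
224 L [143, 140, 143, 144, 147, 147, 146, 142, 140, 128, 104, 100, 104, 106, 107, 111, 111, 110, 110, 111, 111, 110, 111, 111, 109, 111] R [113, 113, 111, 111, 110, 109, 110, 110, 111, 109, 111, 109, 102, 115, 136, 142, 141, 141, 143, 142, 142, 140, 138, 137, 138, 134]
230 L [142, 145, 146
[... 2135 characters left out ...]
 109, 107, 110, 109, 107, 108, 109, 108, 108, 109, 109, 110, 109, 109, 108, 110] R [109, 109, 110, 110, 109, 110, 108, 110, 109, 109, 109, 108, 109, 108, 106, 109, 107, 103, 87, 57, 44, 43, 43, 41, 41, 41]
284 L [36, 39, 39, 36, 54, 122, 178, 202, 214, 215, 216, 216, 215, 218, 218, 217, 218, 217, 217, 219, 218, 217, 218, 217, 218, 219] R [217, 216, 215, 215, 215, 214, 215, 214, 214, 214, 215, 213, 212, 213, 214, 207, 193, 187, 178, 113, 57, 42, 39, 45, 41, 44]
col 236 [113, 113, 110, 111, 112, 110, 110, 117, 152, 140, 137, 125, 96, 111, 112, 110, 111, 110, 110, 111, 111, 111]
col 335 [107, 109, 110, 109, 107, 110, 108, 108, 114, 137, 138, 113, 95, 109, 109, 112, 111, 110, 112, 110, 112, 113]
```

The half is in contact at 29 N, but the faint light band at the split and the −9.5 N sideways force suggest it sits on the tube about 1.5 mm high. I'll shift it along the force a little and watch.

```bash
python3 -m handwheel '[0,-0.0007,0,0,0,0,30, 0,-0.0007,0,0,0,0,30, 0,-0.0007,0,0,0,0,30]'; python3 -m handwheel '[0,-0.0007,0,0,0,0,30, 0,-0.0007,0,0,0,0,30, 0,-0.0007,0,0,0,0,30]'
```

```text
time_s: 18.77
tcp_pos: [0.4997, -0.0261, 0.0539]
tool_rot: [[0.005, 1.0, -0.004], [0.703, -0.007, -0.711], [-0.711, 0.0, -0.703]]
ft_force: [-5.6, 7.6, 27.1]
grip_width: 0.058
finger_force: 67.3
time_s: 19.02
tcp_pos: [0.4997, -0.0261, 0.054]
tool_rot: [[0.005, 1.0, -0.003], [0.703, -0.006, -0.711], [-0.711, 0.001, -0.703]]
ft_force: [-2.4, 5.9, 23.3]
grip_width: 0.0583
finger_force: 67.0
```

```bash
python3 -m handwheel '[-0.0005,0,-0.0007,0,0,0,30, -0.0005,0,-0.0007,0,0,0,30, -0.0005,0,-0.0007,0,0,0,50, -0.0005,0,-0.0007,0,0,0,75, -0.0005,0,-0.0007,0,0,0,90, -0.0005,0,-0.0007,0,0,0,90, -0.0005,0,-0.0007,0,0,0,90]'; python3 e.py | grep -E "^(206|212|218|224|230|236|col)"
```

```text
time_s: 19.6
tcp_pos: [0.4979, -0.0262, 0.0518]
tool_rot: [[0.003, 1.0, -0.006], [0.704, -0.006, -0.71], [-0.71, -0.002, -0.704]]
ft_force: [0.6, 0.1, 0.1]
grip_width: 0.077
finger_force: 0.0
206 L [152, 152, 147, 142, 141, 140, 140, 142, 139, 142, 144, 142, 140, 137, 142, 115, 104, 107, 110, 106, 106, 106, 108, 107, 108, 108] R [106, 107, 108, 109, 108, 106, 106, 109, 107, 107, 108, 105, 106, 102, 104, 124, 136, 137, 139, 139, 141, 146, 146, 140, 136, 136]
212 L [139, 138, 137, 139, 136, 138, 139, 138, 136, 138, 138, 137, 137, 134, 115, 104, 106, 107, 108, 109, 107, 107, 107, 105, 107, 105] R [107, 108, 108, 108, 108, 107, 106, 108, 108, 108, 108, 108, 108, 106, 102, 111, 134, 141, 142, 142, 139, 137, 139, 140, 139, 137]
218 L [150, 145, 141, 136, 135, 135, 137, 138, 140, 139, 135, 141, 140, 132, 111, 104, 106, 107, 106, 107, 108, 104, 105, 107, 108, 106] R [108, 105, 107, 108, 108, 106, 107, 106, 109, 105, 108, 106, 107, 107, 102, 102, 117, 135, 143, 140, 138, 137, 136, 139, 138, 137]
224 L [147, 149, 145, 139, 137, 139, 140, 140, 140, 140, 141, 139, 139, 142, 161, 175, 148, 134, 1
[... 248 characters left out ...]
 106, 106, 109, 108, 110, 108, 108, 109, 108, 108, 111, 109] R [111, 106, 110, 111, 109, 109, 109, 109, 109, 110, 110, 108, 109, 109, 108, 109, 108, 101, 102, 131, 138, 142, 143, 141, 141, 142]
236 L [168, 166, 159, 151, 145, 145, 145, 147, 149, 146, 144, 123, 107, 103, 106, 109, 110, 108, 108, 111, 108, 109, 109, 108, 109, 106] R [110, 109, 109, 109, 106, 111, 110, 108, 107, 108, 110, 110, 109, 107, 108, 109, 107, 102, 100, 116, 136, 140, 141, 141, 143, 144]
col 236 [109, 107, 106, 107, 106, 105, 108, 108, 107, 105, 107, 115, 149, 141, 135, 104, 99, 110, 108, 108, 110, 107]
col 335 [107, 109, 107, 107, 109, 110, 109, 107, 108, 107, 109, 106, 110, 130, 133, 104, 103, 110, 109, 112, 111, 110]
```

```bash
python3 -m handwheel '[0,0.001,-0.01,0,0,0,95, 0,0.002,-0.03,0,0,0,95, 0,0.002,-0.06,0,0,0,95, 0,0.002,-0.1,0,0,0,95, 0,0.002,-0.13,0,10,0,60, 0,0.002,-0.13,0,20,0,0, 0,0.002,-0.13,0,45,0,0, 0,0.002,-0.13,0,45,0,0, 0,0.002,-0.13,0,45,0,0, 0,0.002,-0.13,0,45,0,0, 0,0.002,-0.13,0,45,0,0]'
python3 - <<'E'
from h import *
delta([.5,-.0255,.10],Rt(0,-.6))
E
```

```text
time_s: 20.57
tcp_pos: [0.502, 0.0626, 0.1458]
tool_rot: [[0.013, 1.0, 0.003], [1.0, -0.013, 0.004], [0.004, 0.003, -1.0]]
ft_force: [0.9, -1.5, 0.6]
grip_width: 0.0001
finger_force: 0.0
d [-0.0883, -0.001, 0.0455] [0.1, -0.2, -0.1]
```

```bash
python3 -m handwheel '[-0.04,0,0.0,0,0,0,0, -0.088,-0.001,0.01,0,0,0,0, -0.088,-0.001,0.045,0,0,0,0, -0.088,-0.001,0.065,0,0,0,0, -0.088,-0.001,0.07,0,0,0,0, -0.088,-0.001,0.073,0,0,0,0, -0.088,-0.001,0.073,0,0,0,0, -0.088,-0.001,0.074,0,0,0,0, -0.088,-0.001,0.075,0,0,0,0, -0.088,-0.001,0.076,0,0,0,0, -0.088,-0.001,0.076,0,0,0,0]'
python3 -m handwheel '[0,0,0.001,0,0,0,0, 0,0,0.002,0,0,0,0, 0,0,0.002,0,0,0,0]'
```

```text
time_s: 21.48
tcp_pos: [0.4995, -0.0217, 0.0683]
tool_rot: [[0.005, 1.0, -0.001], [1.0, -0.005, -0.004], [-0.004, -0.001, -1.0]]
ft_force: [0.0, -0.4, -0.4]
grip_width: -0.0
finger_force: 0.0
time_s: 21.73
tcp_pos: [0.4997, -0.0218, 0.068]
tool_rot: [[0.006, 1.0, -0.001], [1.0, -0.006, -0.002], [-0.002, -0.001, -1.0]]
ft_force: [-9.6, 1.0, 22.2]
grip_width: 0.0001
finger_force: 11.6
```

Contact comes at z = 0.068 exactly, so the half is fully down. I'll back off and check alignment.

```bash
python3 -m handwheel '[0,0,-0.02,0,0,0,0, 0,0,-0.06,0,0,0,0, 0,0,-0.1,0,0,0,0, -0.06,0,-0.16,0,0,0,0, -0.06,0,-0.16,0,0,0,0, -0.06,0,-0.16,0,0,0,0, -0.06,0,-0.16,0,0,0,0]'
python3 - <<'E'
from h import *
c=cams.capture("wrist");save(c,"w7.png",3,(180,80,440,270))
for x in (.47,.53):
  for y in (-.0095,-.0415): print(x,y,((proj(c,np.array([x,y,.068]))-[180,80])*3).round(0), ((proj(c,np.array([x,y,.038]))-[180,80])*3).round(0))
E
```

```text
time_s: 22.32
tcp_pos: [0.5, -0.0839, 0.2285]
tool_rot: [[0.01, 1.0, 0.003], [1.0, -0.01, -0.004], [-0.004, 0.003, -1.0]]
ft_force: [-0.1, 0.9, -0.9]
grip_width: 0.0005
finger_force: 0.0
0.47 -0.0095 [210.  95.] [219.  96.]
0.47 -0.0415 [214. 203.] [222. 195.]
0.53 -0.0095 [410.  93.] [401.  94.]
0.53 -0.0415 [408. 201.] [399. 193.]
```

View pics/w7.png

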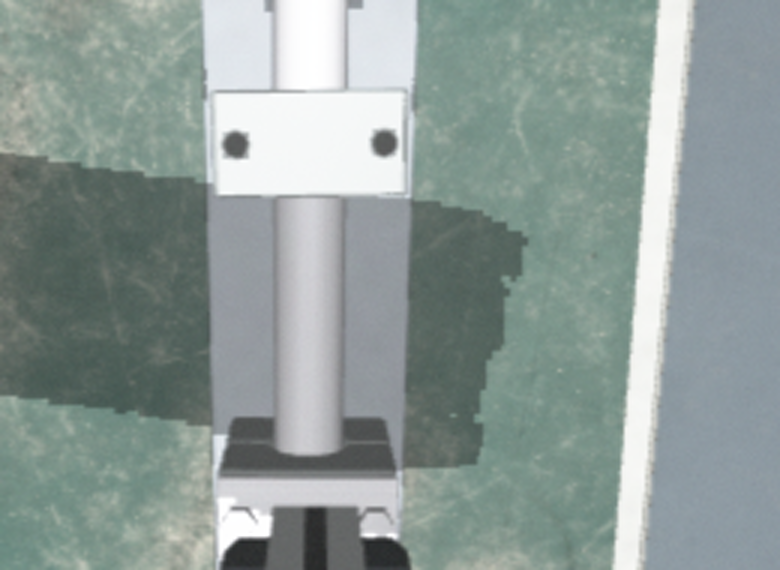

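The crop shows the half flat on top of the lower half, face from (214,91) to (407,195), square with the strip, with about 1 mm of possible offset in y. I'll take one settled measurement.

```bash
python3 -m handwheel '[0,0,0,0,0,0,0, 0,0,0,0,0,0,0, 0,0,0,0,0,0,0, 0,0,0,0,0,0,0]'|head -2
python3 - <<'E'
from h import *
import pickle
def holes(c,z,box):
    g=cv2.cvtColor(c["frame"],cv2.COLOR_RGB2GRAY)[box[1]:box[3],box[0]:box[2]]
    n,l,s,ct=cv2.connectedComponentsWithStats((g<130).astype(np.uint8))
    for i in range(1,n):
        if 15<s[i,4]<150: print(s[i,4],ct[i].round(1),ray(c,ct[i]+box[:2],z).round(4))
holes(pickle.load(open("w5.pkl","rb")),.038,(262,120,325,142))
c=cams.capture("wrist");holes(c,.068,(252,116,318,142))
g=cv2.cvtColor(c["frame"],cv2.COLOR_RGB2GRAY); print(g[104:114,268].tolist(),g[138:152,268].tolist(),[ray(c,(268,r),.068)[1].round(4) for r in (110,145)])
g=cv2.cvtColor(pickle.load(open("w5.pkl","rb"))["frame"],cv2.COLOR_RGB2GRAY); print(g[108:118,274].tolist(),g[140:150,274].tolist(),g[138:152,262].tolist())
E
```

```text
time_s: 22.7
tcp_pos: [0.4987, -0.0807, 0.2252]
34 [5.5 9.4] [ 0.4767 -0.0246  0.038 ]
40 [50.7 10. ] [ 0.5219 -0.0254  0.038 ]
48 [ 8.9 15.5] [ 0.477  -0.0238  0.068 ]
46 [58.9 15.2] [ 0.5223 -0.0238  0.068 ]
[229, 228, 228, 230, 229, 230, 230, 230, 229, 212] [248, 246, 246, 247, 247, 247, 246, 246, 243, 178, 144, 136, 153, 158] [np.float64(-0.0052), np.float64(-0.0359)]
[229, 228, 228, 229, 226, 197, 223, 243, 244, 244] [235, 235, 236, 236, 232, 178, 155, 154, 155, 154] [235, 236, 234, 229, 229, 230, 223, 149, 151, 154, 153, 153, 152, 152]
```

Two measurements agree that the upper half is about 1.3 mm toward +y. I'll true it by gripping both halves together across their sides, beside the tube.

Run:
```python
from h import *
print(np.round(status.state()["qpos"],2))
b=delta([.474,-.0250,.11],Rt(0,89.4)); delta([.474,-.025,.11],Rt(0,-90.6))
```

```text
[-0.39  0.13  0.54  1.72 -0.07  1.31  0.16]
d [0.0562, -0.0248, 0.1152] [-0.3, 0.0, -89.7]
d [0.0562, -0.0248, 0.1152] [0.0, 0.3, 90.3]
```

```bash
python3 -m handwheel '[0.056,-0.025,0.05,0,0,-84,60, 0.056,-0.025,0.05,0,0,-84,60, 0.056,-0.025,0.05,0,0,-84,60, 0.056,-0.025,0.05,0,0,-84,60, 0.056,-0.025,0.05,0,0,-84,60, 0.056,-0.025,0.05,0,0,-84,60, 0.056,-0.025,0.05,0,0,-84,60, 0.056,-0.025,0.05,0,0,-84,60, 0.056,-0.025,0.05,0,0,-84,60, 0.056,-0.025,0.05,0,0,-84,60, 0.056,-0.025,0.05,0,0,-84,60, 0.056,-0.025,0.05,0,0,-84,60]'
python3 - <<'E'
from h import *
delta([.474,-.0250,.11],Rt(0,89.4))
E
```

```text
time_s: 23.75
tcp_pos: [0.4742, -0.0253, 0.1756]
tool_rot: [[-0.995, 0.104, -0.002], [0.104, 0.995, -0.004], [0.002, -0.004, -1.0]]
ft_force: [-0.0, -0.2, 0.4]
grip_width: 0.0509
finger_force: 0.0
d [0.0001, 0.0005, 0.0656] [-0.2, -0.1, -5.3]
```

```bash
python3 -m handwheel '[0,0,0.03,0,0,-5.3,60, 0,0,0.06,0,0,-5.3,60, 0,0,0.08,0,0,-5.3,60, 0,0,0.1,0,0,-5.3,60, 0,0,0.125,0,0,-5.3,60, 0,0,0.145,0,0,-5.3,60, 0,0,0.152,0,0,-5.3,60, 0,0,0.152,0,0,-5.3,60, 0,0,0.152,0,0,-5.3,60]'
python3 - <<'E'
from h import *
delta([.474,-.0250,.0235],Rt(0,89.4))
E
```

```text
time_s: 24.5
tcp_pos: [0.4742, -0.0261, 0.0243]
tool_rot: [[-1.0, 0.018, -0.002], [0.018, 1.0, -0.004], [0.002, -0.004, -1.0]]
ft_force: [1.2, -1.0, -0.1]
grip_width: 0.0511
finger_force: 0.0
d [0.0002, 0.0011, 0.0007] [-0.2, -0.1, -0.5]
```

```bash
python3 -m handwheel '[0,0.001,0,0,0,-0.5,50, 0,0.001,0,0,0,-0.5,42, 0,0.001,0,0,0,-0.5,38, 0,0.001,0,0,0,-0.5,30, 0,0.001,0,0,0,-0.5,30, 0,0.001,0,0,0,-0.5,30, 0,0.001,0,0,0,-0.5,30]'
python3 -m handwheel '[0,0,0,0,0,0,45, 0,0,0,0,0,0,60, 0,0,0,0,0,0,60, 0,0,0,0,0,0,60, 0,0,-0.03,0,0,0,60, 0,0,-0.06,0,0,0,60, 0,0,-0.10,0,0,0,60, 0,0,-0.14,0,0,0,60, 0,0,-0.19,0,0,0,60, 0,0,-0.19,0,0,0,60, 0,0,-0.19,0,0,0,60]'
```

```text
time_s: 25.08
tcp_pos: [0.475, -0.0247, 0.0251]
tool_rot: [[-1.0, 0.009, 0.0], [0.009, 1.0, -0.003], [-0.0, -0.003, -1.0]]
ft_force: [-1.1, 1.4, 6.9]
grip_width: 0.0313
finger_force: 59.2
time_s: 26.0
tcp_pos: [0.4765, -0.0244, 0.2176]
tool_rot: [[-1.0, 0.01, 0.005], [0.01, 1.0, -0.003], [-0.005, -0.003, -1.0]]
ft_force: [0.4, -0.1, -1.1]
grip_width: 0.0512
finger_force: 0.0
```

Run:
```python
from h import *
c=cams.capture("wrist")
P=[proj(c,np.array([x,-.025,.068])) for x in(.4775,.5225)];print(np.round(P,1))
g=cv2.cvtColor(c["frame"],cv2.COLOR_RGB2GRAY)
n,l,s,ct=cv2.connectedComponentsWithStats((g<130).astype(np.uint8))
for i in range(1,n):
    if 15<s[i,4]<200 and min(np.linalg.norm(ct[i]-p) for p in P)<40: print(s[i,4],ct[i].round(1),ray(c,ct[i],.068).round(4))
for k in ("fit_half","small_half","brass_union"):
    t=cams.capture("top"); print(k,[(round(d["score"],2),ray(t,np.array(d["position"])*[560,420],.02).round(3)) for d in cams.search_frame("top",k)[:3]])
```

```text
[[284.5 195.2]
 [284.9 240.5]]
fit_half [(0.84, array([0.507, 0.141, 0.02 ])), (0.68, array([ 0.471, -0.009,  0.02 ])), (0.53, array([ 0.486, -0.028,  0.02 ]))]
small_half [(0.96, array([0.447, 0.294, 0.02 ]))]
brass_union [(0.62, array([0.501, 0.24 , 0.02 ]))]
```

```bash
python3 -m handwheel '[-0.04,0,0,0,0,0,60, -0.08,0,0,0,0,0,60, -0.08,0,0,0,0,0,60, -0.08,0,0,0,0,0,60, -0.08,0,0,0,0,0,60, -0.08,0,0,0,0,0,60]'|head -2
python3 - <<'E'
from h import *
c=cams.capture("wrist")
P=[proj(c,np.array([x,-.025,.068])) for x in(.4775,.5225)];print(np.round(P,1))
g=cv2.cvtColor(c["frame"],cv2.COLOR_RGB2GRAY)
n,l,s,ct=cv2.connectedComponentsWithStats((g<130).astype(np.uint8))
for i in range(1,n):
    if 15<s[i,4]<200 and min(np.linalg.norm(ct[i]-p) for p in P)<40: print(s[i,4],ct[i].round(1),ray(c,ct[i],.068).round(4))
E
```

```text
time_s: 26.85
tcp_pos: [0.5536, -0.0254, 0.2137]
[[284.9 109.8]
 [285.4 162.4]]
```

Run:
```python
from h import *
c=cams.capture("wrist")
g=cv2.cvtColor(c["frame"],cv2.COLOR_RGB2GRAY)
for u,v in ((285,110),(285,162)):
    b=g[v-14:v+15,u-22:u+23]; print(b[::2,::3])
```

```text
[[117 118 117 117 117 116 113 113 114 114 114 114 112 112 113]
 [120 120 118 120 120 117 115 117 115 115 119 117 116 116 115]
 [118 120 111 107 105 105 103  99  98 101 101  97 102 100 115]
 [118 114 114 116 116 118 119 118 120 119 121 119 123 116 114]
 [120 111 130 128 130 130 125  87  95 128 128 129 128 120 115]
 [117 114 129 128 131 129  94  42  44 118 125 127 127 117 112]
 [118 116 128 130 128 130  67  40  40  93 130 128 127 119 113]
 [121 116 128 128 128 128  69  42  42  91 128 127 129 119 115]
 [118 118 128 127 127 128  96  41  46 118 129 129 129 121 113]
 [120 118 128 128 129 128 127  88 101 128 127 126 128 121 114]
 [121 119 125 129 128 129 128 129 128 127 129 126 129 125 112]
 [124 120 125 128 127 127 127 128 128 127 127 126 127 125 113]
 [120 119 125 130 127 127 127 126 127 127 127 128 128 123 114]
 [118 118 125 129 130 128 127 127 126 127 127 128 127 128 112]
 [138 137 124 128 130 129 130 129 126 130 128 127 128 124 135]]
[[113 115 112 127 125 126 126 127 126 125 124 127 125 122 109]
 [116 119 112 127 126 126 128 127 128 127 125 125 125 124 113]
 [117 116 110 126 125 124 126 125 126 126 125 124 123 124 112]
 [119 119 109 126 126 125 126 124 126 126 125 125 126 123 113]
 [119 116 110 126 126 125 125 122 120 124 126 127 125 122 111]
 [116 117 108 125 124 124 125  70  54 108 124 126 125 122 113]
 [118 118 105 126 126 125 113  39  34  60 126 124 127 124 112]
 [117 115 107 124 124 124 107  40  36  48 123 124 125 121 113]
 [117 114 106 125 125 124 119  37  35  68 124 123 124 123 112]
 [116 118 104 125 126 125 125  88  66 116 122 124 122 121 111]
 [108 107  99 117 117 119 114 115 113 113 110 110 110 105 107]
 [ 78  77  80  83  80  77  75  74  78  80  77  79  77  80  73]
 [ 79  76  79  82  74  72  74  75  78  78  79  83  72  71  76]
 [ 80  76  79  80  75  76  73  74  75  80  75  77  75  72  73]
 [ 77  73  74  71  72  72  71  74  80  77  71  76  73  76  72]]
```

The holes sit within a pixel of the seat's predicted positions, so the half is down and aligned. Handing in.

```bash
python3 -c "
from bench import order
print(order.sign_off())"
```

```text
the job is handed in; nothing more can be done
None
```

The wide-groove half is turned over and seated fully down on the open lower half, its sides in line, with the narrow half and brass fitting left in the tray; the job is handed in at about 27 s, and no verdict came back.

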